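# Slide the top medal frame from the stack onto the viewing stand

### The job

Slide the top display frame sideways off the stack and onto the viewing stand beside it, keeping it flat, until it is pressed home against the end stop; then slide it straight away from the robot until it is pressed home against the back stop too, so that it lies squarely in the corner. Press it firmly but gently for about half a second each time, then let go; leave the two frames beneath and everything else on the table as they are.

Things in the scene. Friction and masses are not known exactly. Their poses are not given: they have to be found in the camera images.
- stand: grey viewing stand, fixed, flat top 30 mm above the table. Origin: at table height; its top spans -85 to +105 mm in its x and -105 to +70 mm in its y. Its x points away from the robot (within 0.3 rad), its y to the stack of three frames, which stands on the table 5 to 25 mm beyond its +y edge. The top frame's underside is at 32 mm, 2 mm above the stand
- end_bracket: dark upright on the stand's -y edge, 44 mm high, carrying the END STOP: a rigid metal bar, 130 mm along x, clamped on two pins, its face (end_face) 8 to 40 mm to +y of this origin (differs each time, is not measured: feel or look). Origin: on the upright's inner face, at table height; axes as the stand's. Push until the bar gets 4 to 10 N, half a second (2 N is the least, over 15 N cracks the frame)
- back_bracket: dark upright on the stand's +x edge, 44 mm high, carrying the BACK STOP: a rigid metal bar, 110 mm along y, clamped on two pins, its face (back_face) 8 to 32 mm to -x of this origin (differs each time, is not measured: feel or look). Origin: on the upright's inner face, at table height; axes as the stand's. Same forces as the end stop. Friction under the frame takes 2 to 6 N of a push: 9 to 13 N at the tool is right
- frame_top_center (a point): the top one: glazed display frame (flat solid slab, dark rim, clear cover flush with it), 140 mm (its x) by 120 mm (its y), 16 mm thick, 0.15 to 0.31 kg; loose; this point is its centre, half-way up; z is up. Too wide to grip from above: push on its edge, above the frame beneath. Frames lie a few mm and hundredths of a radian out of line with each other and the stand
- frame_top: the same top frame; origin at the centre of its underside
- frame_mid_center (a point): the middle one: glazed display frame (flat solid slab, dark rim, clear cover flush with it), 140 mm (its x) by 120 mm (its y), 16 mm thick, 0.5 kg; loose; this point is its centre, half-way up; z is up
- frame_low_center (a point): the lowest one: glazed display frame (flat solid slab, dark rim, clear cover flush with it), 140 mm (its x) by 120 mm (its y), 16 mm thick, 0.5 kg; loose; this point is its centre, half-way up; z is up
- figure: brass figurine, 40 mm foot, 74 mm tall; stands loose on the table and is to be left alone; origin at the centre of its underside
- loupe: black magnifier, 36 mm across, 26 mm tall; stands loose on the table and is to be left alone; origin at the centre of its underside
- polish: small jar, 44 mm across, 75 mm tall; stands loose on the table and is to be left alone; origin at the centre of its underside
- mug: white mug, 76 mm across, 85 mm tall, handle on one side; stands loose on the table and is to be left alone; origin at the centre of its underside
- case: black coin case, 70 x 50 x 22 mm; stands loose on the table and is to be left alone; origin at the centre of its underside
- coin_pile: pile of coins, 31 mm across, 27 mm tall; stands loose on the table and is to be left alone; origin at the centre of its underside
- marker: white marker pen lying down, 120 mm long, 12 mm thick; stands loose on the table and is to be left alone; origin at the centre of its underside
Not all that is in view belongs to the job. Leave any green or pink look-alike of the frame_top alone.

How it is judged:
By the outcome, as a careful person would: the job done as asked, in the order asked, and still so for the second after the job is handed in, with the robot touching nothing.
It also fails if it takes over 64 s, if anything falls off the work surface, if the arm or the gripper's body presses on something with over 40 N, if the wrist force passes 120 N, or if a joint passes its speed limit or range.

### The arm

A 7-joint arm with a two-finger parallel gripper is mounted at the origin on the work surface. World frame = base frame: x ahead of the robot, y to its left, z up, the work surface at z = 0. Lengths are in m, angles in rad, forces in N, time in s.
With the tool pointing down it reaches from about 0.375 to 0.925 m from the base axis. Payload 3.1 kg.
Tool frame: the origin (TCP) lies at the centre of the arm's flange, where the gripper is bolted on; the fingertips stand 173 mm ahead of it and the grasp point (between the pads) lies 155 mm ahead of it; y points along the fingers, z is the direction in which the jaws open and shut, and the axes are right-handed (so a half turn about y gives the same grasp; the last joint's range is limited). The gripper opens to 85 mm and grips with 20 to 120 N. Pads are 22 mm wide; open, the fingers measure 114 mm over their backs; the gripper's body (76 mm by 85 mm) begins 54 mm behind the grasp point. The pads swing forward as they close: fully open they stand 13 mm farther back than shut.
Start: joints at [1.186, 0.383, 0.044, 1.598, -0.018, 1.161, -0.05], TCP at [0.184, -0.623, 0.405] pointing down, gripper open.
Joint ranges: [-2.61, 2.61], [-0.41, 2.15], [-1.48, 1.57], [0, 2.5], [-1.57, 4.71], [0.05, 1.97], [-2.85, 2.85]. Speed limits (rad/s): [2.79, 2.79, 3.14, 3.14, 3.14, 3.14, 3.14].

### API

Orientations are given as a unit quaternion [x, y, z, w].
In Python, from bench import telemetry, viewer, ticket gives the robot as it stands.
- The arm moves only by the tool apply_moves, never from a script. Its argument "moves" is a list of rows, each an object of numbers: "x", "y", "z": the shift along the tool's x, y, z in cm; "twist": the turn about the tool's y in degrees. In form: [{"x": .., "y": .., "z": .., "twist": ..}, ...]. A call has 1 to 12 rows; each row shifts and turns the commanded pose from where the row before left it, along the tool's axes as they then stand; what a row does not reach is not made up. A row lasts 1/12 s, in which the tool goes at most 41.7 mm and 7.16 degrees, less where a joint would pass 70% of its speed; a pose out of reach is approached as far as the arm can. A call with a gripper value outside its range is refused whole. "claw" is the opening, from 0 (shut) to 1 (fully open), set as the call begins (left out, the last holds). The fingers move at their own pace and stop on an object; "force" is the grip in N (left out, the last holds). Time passes only in rows, so rows that do not move let the fingers close. It gives the time, the measured TCP pose, the force and the opening at its end, in the units of the state.
- telemetry.get_obs(): the state, without advancing time (a new reading comes with each control period).
- viewer.camera(name): name is "side" or "top"; returns the picture (400x640x3 uint8, red, green, blue); there is no depth.
- viewer.get_calibration(name): a dict with "fov_y" (degrees; the focal length in pixels is half the picture's height over the tangent of half this angle, whatever the lens; pixels are square), "cx", "cy" (the principal point, pixels), "eye" and "orientation" of the camera in the world. Camera axes: x right, y down, z forward; pixel columns grow to the right and rows downward; lengths in m; the calibration is good to about 2 mm. A picture is of the moment at which its call begins. get_calibration takes no time and is no camera call.
- ticket.hand_in(): hands the job in, once; it reports no verdict.
The state is a dict: "time_s": time; "q": joint angles; "joint_vel": joint speeds; "joint_efforts": joint torques, N m; "position": TCP position; "ee_rot": TCP orientation; "contact_force": force on the tool from outside, world axes, zero at the start; "ft_torque": the same for the moment, N m; "gripper_width": opening from 0.0 (shut) to 1.0 (fully open).
Only numpy, scipy, OpenCV 4.12 (cv2) and the standard library are available. Lean on these libraries where they do the work, as an engineer would, in place of code of your own. Each camera call takes 0.05 s, during which the arm holds its last target.

## Working session

There is one attempt and no reset: what is moved stays moved. The work goes in short steps, Python scripts to look and compute and a tool call to move; the robot and the scene stay as the last step left them, time stands still between calls to the robot, and variables do not carry over. Pictures are saved under pics/ and viewed, and the job is handed in when it is done.

Besides the shell and the picture viewer there is one more tool, called as a command line: name --argument value ..., lists and objects as JSON in quotes. apply_moves: Moves the arm, as the interface text tells. Its arguments: {"type":"object","properties":{"moves":{"type":"array","items":{"type":"object","properties":{"x":{"type":"number"},"y":{"type":"number"},"z":{"type":"number"},"twist":{"type":"number"}}}},"claw":{"type":"number"},"force":{"type":"number"}},"required":["moves"]}

```bash
mkdir -p pics; ls
python3 - <<'E'
from bench import telemetry, viewer
import cv2
for n in("side","top"):
    im=viewer.camera(n); cv2.imwrite(f"pics/{n}0.png",cv2.cvtColor(im,cv2.COLOR_RGB2BGR)); print(n,viewer.get_calibration(n))
print(telemetry.get_obs())
E
```

```text
pics
side {'fov_y': 49.905036795389435, 'cx': 312.5105282564727, 'cy': 207.2484956205883, 'eye': array([0.30966754, 0.46034202, 0.70854217]), 'orientation': array([-0.20359571,  0.91110363, -0.35189648,  0.06788096])}
top {'fov_y': 42.96502353316056, 'cx': 314.4948401154021, 'cy': 200.40138422081793, 'eye': array([ 0.33385709, -0.04404868,  0.98209125]), 'orientation': array([ 0.72106734, -0.68373056,  0.07680113, -0.08170681])}
{'time_s': 0.1, 'q': array([ 1.18618775,  0.38377891,  0.04383752,  1.59941118, -0.01790714,
        1.16118197, -0.04988094]), 'joint_vel': array([-0.00089638, -0.00183183, -0.00072789, -0.00475059, -0.00245282,
       -0.0016117 , -0.00099014]), 'joint_efforts': array([ 2.48993252e-03, -4.34730935e+01,  1.02947619e+00, -2.50454772e+01,
        1.09264613e-02,  5.43891394e-03, -7.99566578e-06]), 'position': array([ 0.18377841, -0.62302669,  0.40339837]), 'ee_rot': array([-0.10125069,  0.70067131, -0.69901503,  0.10092579]), 'contact_force': array([-0.36073586,  0.17213584, -0.34539364]), 'ft_torque': array([-0.06503705,  0.0319849 ,  0.0449512 ]), 'gripper_width': 0.9983472991496346}
```

View pics/top0.png

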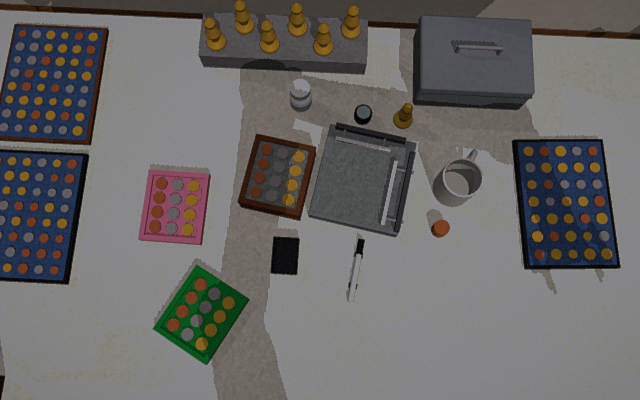

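View pics/side0.png

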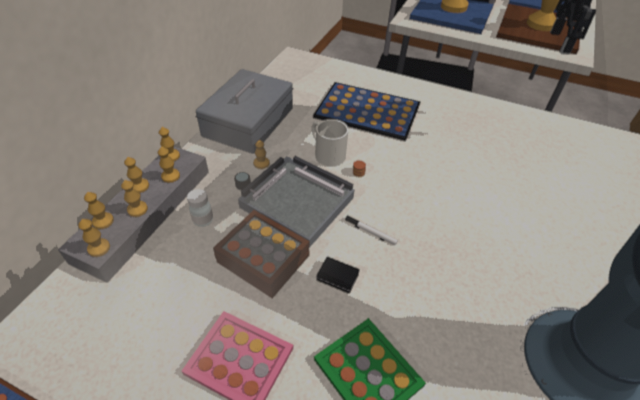

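The stack (dark brown frame) is at about (278,177) in the top view, with the stand to its right at (363,178). The pink frame (175,207) and green frame (201,314) are the look-alikes. I'll confirm in an enlarged crop.

```bash
cat > h.py <<'E'
import numpy as np,cv2
from scipy.spatial.transform import Rotation as R
from bench import viewer
def cal(n):
    c=viewer.get_calibration(n); f=200/np.tan(np.radians(c['fov_y']/2)); return c,f,R.from_quat(c['orientation']).as_matrix()
def pix(n,u,v,z):
    c,f,M=cal(n); d=M@np.array([(u-c['cx'])/f,(v-c['cy'])/f,1]); e=np.array(c['eye']); return e+d*(z-e[2])/d[2]
def proj(n,p):
    c,f,M=cal(n); q=M.T@(np.array(p)-c['eye']); return np.array([c['cx']+f*q[0]/q[2],c['cy']+f*q[1]/q[2]])
def crop(src,dst,x,y,w,h,s):
    im=cv2.imread(src)[y:y+h,x:x+w]; im=cv2.convertScaleAbs(im,alpha=1.5,beta=10)
    cv2.imwrite(dst,cv2.resize(im,None,fx=s,fy=s,interpolation=cv2.INTER_CUBIC))
E
python3 - <<'E'
from h import *
crop("pics/top0.png","pics/top0c.png",230,110,200,135,4)
crop("pics/side0.png","pics/side0c.png",200,140,170,155,4-0.2)
E
```

```text
(no output)
```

View pics/top0c.png

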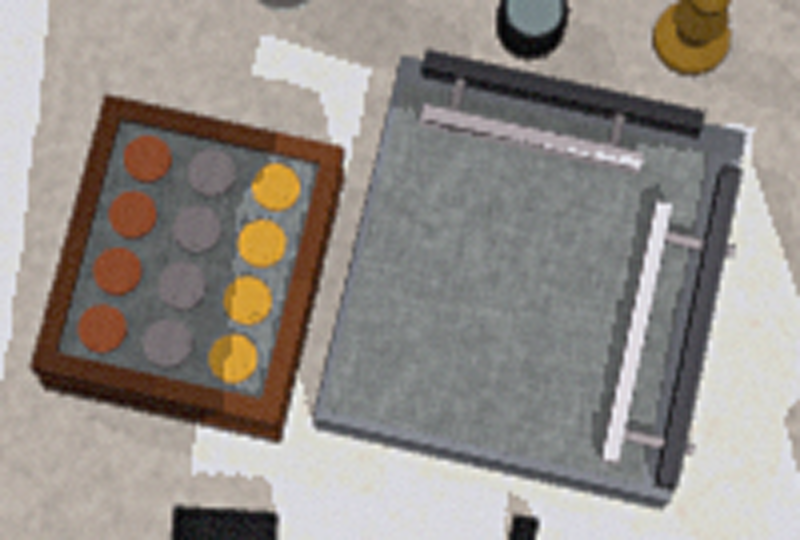

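View pics/side0c.png

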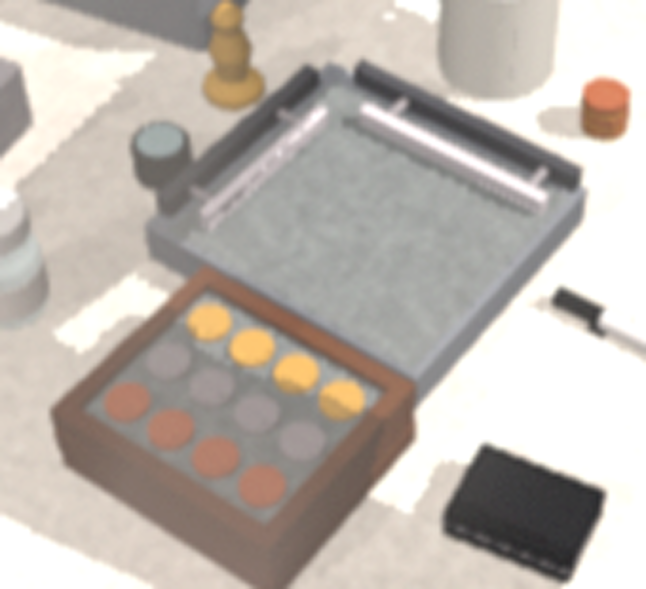

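Run:
```python
from h import *
def T(L,z,n="top",o=(230,110),s=4):
    P=[pix(n,o[0]+u/s,o[1]+v/s,z)[:2] for u,v in L]; print(n,z,np.round(P,4).tolist()); return np.array(P)
def ang(a,b): d=b-a; return np.arctan2(d[1],d[0]),np.hypot(*d)
F=T([(107,96),(344,148),(281,432),(34,368)],.048)
print("frame edges",ang(F[3],F[0]),ang(F[2],F[1]),ang(F[1],F[0]),ang(F[2],F[3]),F.mean(0))
S=T([(403,57),(748,128),(664,497),(315,424)],.03)
print("stand",ang(S[3],S[0]),ang(S[2],S[1]),ang(S[1],S[0]),ang(S[2],S[3]))
B=T([(424,107),(640,155),(422,121),(640,167)],.042)
E=T([(656,203),(606,460),(671,203),(620,460)],.042)
F2=T([(208,272),(412,390),(272,583-20),(58,415)],.048,"side",(200,140),3.8)
print(F2.mean(0))
S2=T([(148,228),(335,66),(583,196),(415,375)],.03,"side",(200,140),3.8)
```

```text
top 0.048 [[0.6733, 0.0874], [0.6529, -0.029], [0.5119, -0.007], [0.5364, 0.1111]]
frame edges (np.float64(-0.17142850260697193), np.float64(0.13897688774279182)) (np.float64(-0.15539690929153543), np.float64(0.1426886204695652)) (np.float64(1.3970530173137263), np.float64(0.11818388667020799)) (np.float64(1.3664508848538102), np.float64(0.12053629412617718)) [0.59361354 0.04060507]
top 0.03 [[0.7081, -0.0556], [0.6799, -0.2272], [0.4937, -0.1891], [0.5201, -0.0222]]
stand (np.float64(-0.17555416422839765), np.float64(0.19095146157904552)) (np.float64(-0.2020591637278837), np.float64(0.19008578803317608)) (np.float64(1.4081443078054816), np.float64(0.17396461811205963)) (np.float64(1.4140478671996208), np.float64(0.1689423776773789))
top 0.042 [[0.678, -0.0669], [0.659, -0.1727], [0.6708, -0.0662], [0.6528, -0.1728]]
top 0.042 [[0.635, -0.1809], [0.5078, -0.1598], [0.6354, -0.1881], [0.5081, -0.1663]]
side 0.048 [[0.6483, -0.0229], [0.5157, 0.0016], [0.5316, 0.1208], [0.6679, 0.0918]]
[0.59086635 0.04780935]
side 0.03 [[0.7045, -0.0502], [0.672, -0.2192], [0.4917, -0.1813], [0.5241, -0.0205]]
```

```bash
cat >> h.py <<'E'
from bench import telemetry
def st():
    o=telemetry.get_obs(); M=R.from_quat(o['ee_rot']).as_matrix()
    print("t",round(o['time_s'],2),"p",np.round(o['position'],4),"F",np.round(o['contact_force'],2),"T",np.round(o['ft_torque'],2),"w",round(o['gripper_width'],3),"toolz yaw",round(np.arctan2(M[1,2],M[0,2]),4)); return o,M
def tool(M,d): print("tool cm",np.round(M.T@np.array(d)*100,2))
E
python3 - <<'E'
from h import *
o,M=st(); print(np.round(M,3))
tool(M,np.array([.61,.14,.30])-o['position'])
E
```

```text
t 0.1 p [ 0.1838 -0.623   0.4034] F [-0.36  0.17 -0.35] T [-0.07  0.03  0.04] w 0.998 toolz yaw -1.2839
[[-0.959 -0.001  0.283]
 [-0.283  0.002 -0.959]
 [ 0.    -1.    -0.002]]
tool cm [-62.47  10.48 -61.1 ]
```

apply_moves --claw 1 --moves '[{"x":-2.6,"z":-2.55},{"x":-2.6,"z":-2.55},{"x":-2.6,"z":-2.55},{"x":-2.6,"z":-2.55},{"x":-2.6,"z":-2.55},{"x":-2.6,"z":-2.55},{"x":-2.6,"z":-2.55},{"x":-2.6,"z":-2.55},{"x":-2.6,"z":-2.55},{"x":-2.6,"z":-2.55},{"x":-2.6,"z":-2.55},{"x":-2.6,"z":-2.55}]'

```text
schema error: expected keys x, y, z, twist
```

apply_moves --moves '[{"x":-2.6,"z":-2.55},{"x":-2.6,"z":-2.55},{"x":-2.6,"z":-2.55},{"x":-2.6,"z":-2.55},{"x":-2.6,"z":-2.55},{"x":-2.6,"z":-2.55},{"x":-2.6,"z":-2.55},{"x":-2.6,"z":-2.55},{"x":-2.6,"z":-2.55},{"x":-2.6,"z":-2.55},{"x":-2.6,"z":-2.55},{"x":-2.6,"z":-2.55}]'

```text
schema error: expected keys x, y, z, twist
```

apply_moves --moves '[{"twist":-6.4},{"twist":-6.4},{"twist":-6.4},{"twist":-6.4},{"twist":-6.4},{"twist":-6.4},{"twist":-6.4},{"twist":-6.4},{"twist":-6.4},{"twist":-6.4},{},{}]'

```text
schema error: expected keys x, y, z, twist
```

Run:
```python
from h import *
o,M=st(); print(np.round(M,3),np.round(o['q'],2))
tool(M,np.array([.617,.177,.22])-o['position'])
im=viewer.camera("top"); cv2.imwrite("pics/top1.png",cv2.cvtColor(im,cv2.COLOR_RGB2BGR))
```

```text
t 0.1 p [ 0.1838 -0.623   0.4034] F [-0.36  0.17 -0.35] T [-0.07  0.03  0.04] w 0.998 toolz yaw -1.2839
[[-0.959 -0.001  0.283]
 [-0.283  0.002 -0.959]
 [ 0.    -1.    -0.002]] [ 1.19  0.38  0.04  1.6  -0.02  1.16 -0.05]
tool cm [-64.19  18.49 -64.43]
```

View pics/top1.png

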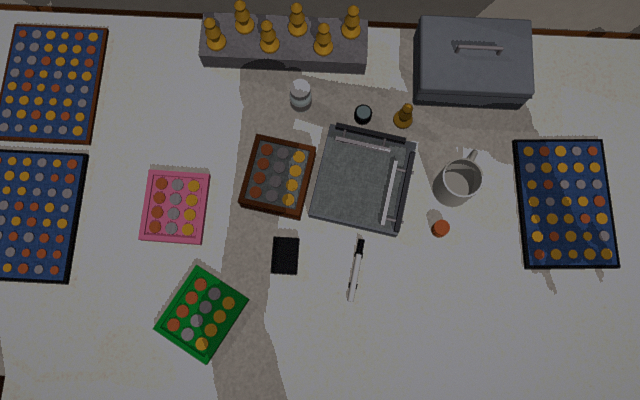

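All four keys are required in every row; nothing has moved.

apply_moves --claw 1 --moves '[{"x":-2.6,"y":0,"z":-2.55,"twist":0},{"x":-2.6,"y":0,"z":-2.55,"twist":0},{"x":-2.6,"y":0,"z":-2.55,"twist":0},{"x":-2.6,"y":0,"z":-2.55,"twist":0},{"x":-2.6,"y":0,"z":-2.55,"twist":0},{"x":-2.6,"y":0,"z":-2.55,"twist":0},{"x":-2.6,"y":0,"z":-2.55,"twist":0},{"x":-2.6,"y":0,"z":-2.55,"twist":0},{"x":-2.6,"y":0,"z":-2.55,"twist":0},{"x":-2.6,"y":0,"z":-2.55,"twist":0},{"x":-2.6,"y":0,"z":-2.55,"twist":0},{"x":-2.6,"y":0,"z":-2.55,"twist":0}]'

```text
time_s: 1.15
position: [0.3968, -0.2399, 0.4046]
ee_rot: [0.101, -0.7, 0.7, -0.101]
contact_force: [0.3, -0.6, 0.5]
gripper_width: 1.002
```

apply_moves --moves '[{"x":-2.6,"y":0,"z":-2.55,"twist":0},{"x":-2.6,"y":0,"z":-2.55,"twist":0},{"x":-2.6,"y":0,"z":-2.55,"twist":0},{"x":-2.6,"y":0,"z":-2.55,"twist":0},{"x":-2.6,"y":0,"z":-2.55,"twist":0},{"x":-2.6,"y":0,"z":-2.55,"twist":0},{"x":-2.6,"y":0,"z":-2.55,"twist":0},{"x":-2.6,"y":0,"z":-2.55,"twist":0},{"x":-2.6,"y":0,"z":-2.55,"twist":0},{"x":-2.6,"y":0,"z":-2.55,"twist":0},{"x":-2.6,"y":0,"z":-2.55,"twist":0},{"x":-2.6,"y":0,"z":-2.55,"twist":0}]'

```text
time_s: 2.15
position: [0.6098, 0.1414, 0.4042]
ee_rot: [0.101, -0.7, 0.7, -0.101]
contact_force: [-0.4, -0.3, 0.3]
gripper_width: 0.997
```

apply_moves --moves '[{"x":0,"y":0,"z":0,"twist":-6.4},{"x":0,"y":0,"z":0,"twist":-6.4},{"x":0,"y":0,"z":0,"twist":-6.4},{"x":0,"y":0,"z":0,"twist":-6.4},{"x":0,"y":0,"z":0,"twist":-6.4},{"x":0,"y":0,"z":0,"twist":-6.4},{"x":0,"y":0,"z":0,"twist":-6.4},{"x":0,"y":0,"z":0,"twist":-6.4},{"x":0,"y":0,"z":0,"twist":-6.4},{"x":0,"y":0,"z":0,"twist":-6.4},{"x":0,"y":0,"z":0,"twist":0},{"x":0,"y":0,"z":0,"twist":0}]'

```text
time_s: 3.15
position: [0.6092, 0.1398, 0.4042]
ee_rot: [-0.456, 0.541, -0.54, 0.455]
contact_force: [-0.1, 0.0, -0.2]
gripper_width: 1.004
```

Run:
```python
from h import *
o,M=st(); print(np.round(M,3),np.round(o['q'],2))
tool(M,np.array([.617,.177,.22])-o['position'])
im=viewer.camera("top"); cv2.imwrite("pics/top2.png",cv2.cvtColor(im,cv2.COLOR_RGB2BGR))
```

```text
t 3.15 p [0.6092 0.1398 0.4042] F [-0.12  0.04 -0.16] T [-0.03  0.06 -0.  ] w 1.004 toolz yaw -0.1701
[[-0.169 -0.001  0.986]
 [-0.986  0.    -0.169]
 [ 0.    -1.    -0.001]] [ 0.29  0.44 -0.75  1.63  0.32  1.2  -0.7 ]
tool cm [-3.8  18.42  0.16]
```

View pics/top2.png

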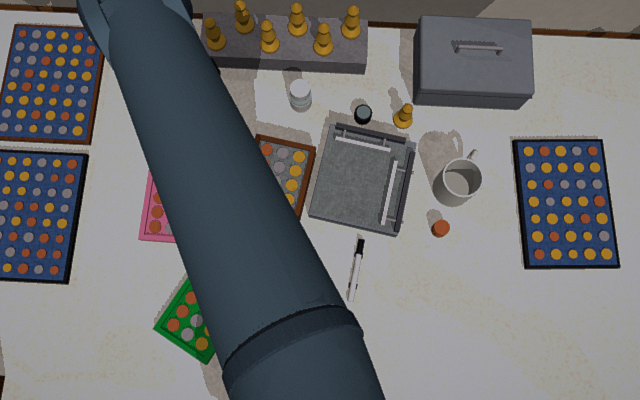

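Run:
```python
from h import *
for p in [(210,170),(203,243),(151,169)]: print(pix("top",*p,.016),pix("top",*p,.03))
o,M=st()
tool(M,np.array([.608,.134,.235])-o['position'])
```

```text
[0.60497687 0.17828277 0.016     ] [0.60104797 0.17506088 0.03      ]
[0.45952354 0.17727911 0.016     ] [0.45770246 0.17407176 0.03      ]
[0.60084472 0.29509    0.016     ] [0.5969757  0.29017541 0.03      ]
t 3.2 p [0.6092 0.1398 0.4043] F [-0.55 -0.72  0.52] T [-0.01  0.03  0.05] w 0.997 toolz yaw -0.1699
tool cm [ 5.900e-01  1.693e+01 -1.000e-02]
```

apply_moves --moves '[{"x":0,"y":3,"z":0,"twist":0},{"x":0,"y":3,"z":0,"twist":0},{"x":0,"y":3,"z":0,"twist":0},{"x":0,"y":3,"z":0,"twist":0},{"x":0,"y":3,"z":0,"twist":0},{"x":0,"y":1.9,"z":0,"twist":0},{"x":0,"y":0,"z":0,"twist":0}]'

```text
time_s: 3.78
position: [0.6067, 0.1388, 0.2303]
ee_rot: [-0.459, 0.542, -0.539, 0.453]
contact_force: [-0.1, -1.0, -0.2]
gripper_width: 1.003
```

Run:
```python
from h import *
o,M=st()
im=viewer.camera("side"); cv2.imwrite("pics/side3.png",cv2.cvtColor(im,cv2.COLOR_RGB2BGR))
crop("pics/side3.png","pics/side3c.png",150,150,200,150,4)
p=o['position']
for dz in(.155,.16,.173):
  for s in(-.05,.05):
    print(dz,s,(proj("side",p+M@[0,dz,s])-[150,150])*4)
```

```text
t 3.78 p [0.6067 0.1388 0.2303] F [-0.13 -0.99 -0.24] T [-0.05  0.08 -0.01] w 1.003 toolz yaw -0.1688
0.155 -0.05 [403.10817231 544.63509174]
0.155 0.05 [229.9555566  433.85410133]
0.16 -0.05 [404.24881095 550.90387066]
0.16 0.05 [231.8759569  440.35315109]
0.173 -0.05 [407.16106125 566.90916165]
0.173 0.05 [236.78338207 456.96093878]
```

View pics/side3c.png

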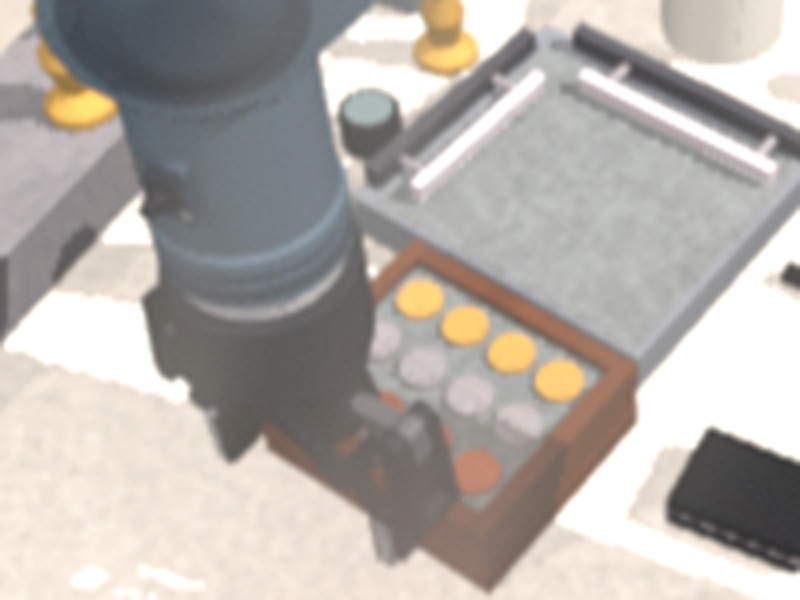

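apply_moves --moves '[{"x":0,"y":1.7,"z":0,"twist":0},{"x":0,"y":1.7,"z":0,"twist":0},{"x":0,"y":1.5,"z":0,"twist":0},{"x":0,"y":0,"z":0,"twist":0},{"x":0,"y":0.2,"z":0,"twist":0},{"x":0,"y":0.2,"z":0,"twist":0}]'

```text
time_s: 4.33
position: [0.6101, 0.1405, 0.184]
ee_rot: [0.456, -0.54, 0.54, -0.457]
contact_force: [0.7, 0.3, 0.5]
gripper_width: 1.0
```

apply_moves --moves '[{"x":0,"y":0.15,"z":0,"twist":0},{"x":0,"y":0.15,"z":0,"twist":0}]'

```text
time_s: 4.5
position: [0.6098, 0.1403, 0.1807]
ee_rot: [0.456, -0.54, 0.54, -0.457]
contact_force: [0.4, 0.0, -0.6]
gripper_width: 1.004
```

apply_moves --moves '[{"x":0,"y":0.2,"z":0,"twist":0},{"x":0,"y":0.2,"z":0,"twist":0},{"x":0,"y":0.1,"z":0,"twist":0}]'

```text
time_s: 4.75
position: [0.6092, 0.14, 0.1746]
ee_rot: [0.457, -0.54, 0.54, -0.457]
contact_force: [-0.1, 0.1, -0.1]
gripper_width: 1.001
```

apply_moves --moves '[{"x":0,"y":0.15,"z":0,"twist":0},{"x":0,"y":0,"z":0,"twist":0}]'

```text
time_s: 4.92
position: [0.6091, 0.14, 0.1728]
ee_rot: [-0.457, 0.54, -0.54, 0.456]
contact_force: [-0.6, -0.3, -1.1]
gripper_width: 0.997
```

apply_moves --moves '[{"x":0,"y":0.15,"z":0,"twist":0},{"x":0,"y":0,"z":0,"twist":0}]'

```text
time_s: 5.08
position: [0.6092, 0.1401, 0.1714]
ee_rot: [-0.457, 0.54, -0.54, 0.456]
contact_force: [-1.1, -0.1, 0.3]
gripper_width: 0.999
```

apply_moves --moves '[{"x":0,"y":0.2,"z":0,"twist":0},{"x":0,"y":0.2,"z":0,"twist":0}]'

```text
time_s: 5.25
position: [0.6094, 0.1401, 0.1677]
ee_rot: [0.456, -0.54, 0.54, -0.457]
contact_force: [-0.2, -0.6, -0.1]
gripper_width: 0.998
```

apply_moves --moves '[{"x":0,"y":0.2,"z":0,"twist":0},{"x":0,"y":0,"z":0,"twist":0}]'

```text
time_s: 5.42
position: [0.609, 0.14, 0.1651]
ee_rot: [-0.457, 0.54, -0.54, 0.456]
contact_force: [-0.4, -0.3, 0.8]
gripper_width: 0.995
```

apply_moves --moves '[{"x":0,"y":0.2,"z":0,"twist":0},{"x":0,"y":0,"z":0,"twist":0}]'

```text
time_s: 5.58
position: [0.6091, 0.14, 0.1633]
ee_rot: [-0.457, 0.54, -0.54, 0.456]
contact_force: [-1.0, -0.1, -0.3]
gripper_width: 1.001
```

apply_moves --moves '[{"x":0,"y":0.15,"z":0,"twist":0},{"x":0,"y":0,"z":0,"twist":0}]'

```text
time_s: 5.75
position: [0.6091, 0.14, 0.1619]
ee_rot: [-0.457, 0.54, -0.54, 0.456]
contact_force: [-0.7, -0.6, -0.6]
gripper_width: 0.997
```

apply_moves --moves '[{"x":0,"y":0.15,"z":0,"twist":0},{"x":0,"y":0,"z":0,"twist":0}]'

```text
time_s: 5.92
position: [0.6092, 0.1401, 0.1605]
ee_rot: [-0.457, 0.54, -0.54, 0.457]
contact_force: [-0.1, 0.6, 0.6]
gripper_width: 1.001
```

apply_moves --moves '[{"x":0,"y":0.1,"z":0,"twist":0},{"x":0,"y":0,"z":0,"twist":0}]'

```text
time_s: 6.08
position: [0.6093, 0.1402, 0.1604]
ee_rot: [0.457, -0.54, 0.54, -0.456]
contact_force: [-1.9, -1.2, 5.2]
gripper_width: 1.004
```

apply_moves --moves '[{"x":0,"y":-2,"z":0,"twist":0},{"x":0,"y":-2,"z":0,"twist":0},{"x":0,"y":0,"z":0,"twist":0},{"x":0,"y":0,"z":0,"twist":0}]'

```text
time_s: 6.42
position: [0.61, 0.1404, 0.201]
ee_rot: [0.455, -0.539, 0.54, -0.458]
contact_force: [-1.5, -0.1, -0.9]
gripper_width: 1.0
```

Run:
```python
from h import *
o,M=st()
im=viewer.camera("side"); cv2.imwrite("pics/side4.png",cv2.cvtColor(im,cv2.COLOR_RGB2BGR))
crop("pics/side4.png","pics/side4c.png",180,190,160,120,5)
```

```text
t 6.42 p [0.61   0.1404 0.201 ] F [-1.48 -0.06 -0.85] T [-0.03 -0.   -0.01] w 1.0 toolz yaw -0.167
```

View pics/side4c.png

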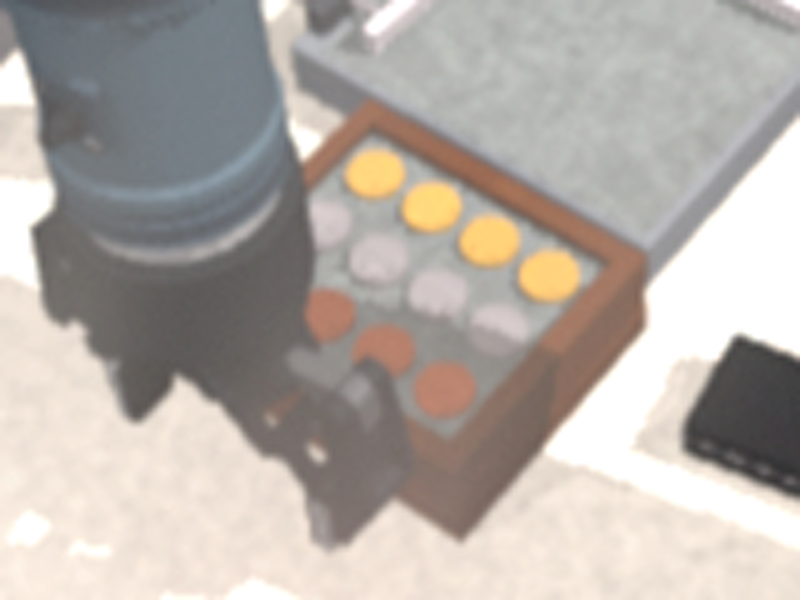

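apply_moves --moves '[{"x":0.6,"y":0,"z":0,"twist":0},{"x":0.6,"y":0,"z":0,"twist":0},{"x":0.4,"y":0,"z":0,"twist":0},{"x":0.2,"y":0,"z":0,"twist":0},{"x":0.2,"y":0,"z":0,"twist":0}]'

```text
time_s: 6.88
position: [0.6057, 0.1193, 0.199]
ee_rot: [-0.457, 0.54, -0.54, 0.456]
contact_force: [-0.1, -0.3, 0.2]
gripper_width: 0.997
```

apply_moves --moves '[{"x":0.2,"y":0,"z":0,"twist":0},{"x":0.2,"y":0,"z":0,"twist":0},{"x":0.2,"y":0,"z":0,"twist":0}]'

```text
time_s: 7.13
position: [0.6049, 0.1145, 0.1997]
ee_rot: [-0.456, 0.54, -0.54, 0.457]
contact_force: [-0.0, 0.6, 0.1]
gripper_width: 0.996
```

apply_moves --moves '[{"x":0.2,"y":0,"z":0,"twist":0},{"x":0.2,"y":0,"z":0,"twist":0},{"x":0.2,"y":0,"z":0,"twist":0}]'

```text
time_s: 7.38
position: [0.6039, 0.1088, 0.1997]
ee_rot: [-0.457, 0.54, -0.54, 0.457]
contact_force: [1.0, 0.6, -0.7]
gripper_width: 1.0
```

Run:
```python
from h import *
o,M=st()
im=viewer.camera("side"); cv2.imwrite("pics/side5.png",cv2.cvtColor(im,cv2.COLOR_RGB2BGR))
crop("pics/side5.png","pics/side5c.png",180,190,160,120,5)
```

```text
t 7.38 p [0.6039 0.1088 0.1997] F [ 0.96  0.56 -0.75] T [ 0.12 -0.   -0.05] w 1.0 toolz yaw -0.1665
```

View pics/side5c.png

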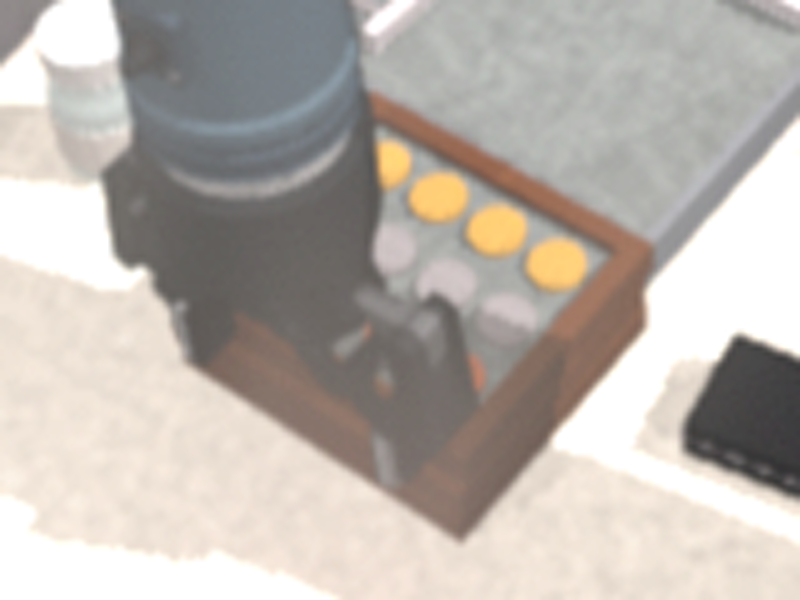

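apply_moves --moves '[{"x":0.3,"y":0,"z":0,"twist":0},{"x":0.4,"y":0,"z":0,"twist":0},{"x":0.4,"y":0,"z":0,"twist":0},{"x":0.4,"y":0,"z":0,"twist":0},{"x":0.4,"y":0,"z":0,"twist":0},{"x":0.4,"y":0,"z":0,"twist":0},{"x":0.4,"y":0,"z":0,"twist":0},{"x":0.4,"y":0,"z":0,"twist":0}]'

```text
time_s: 8.1
position: [0.5988, 0.0776, 0.1998]
ee_rot: [0.456, -0.54, 0.54, -0.457]
contact_force: [0.3, 1.2, 0.9]
gripper_width: 1.0
```

apply_moves --moves '[{"x":0.4,"y":0,"z":0,"twist":0},{"x":0.4,"y":0,"z":0,"twist":0},{"x":0.4,"y":0,"z":0,"twist":0},{"x":0.4,"y":0,"z":0,"twist":0},{"x":0.4,"y":0,"z":0,"twist":0},{"x":0.4,"y":0,"z":0,"twist":0},{"x":0.4,"y":0,"z":0,"twist":0},{"x":0.4,"y":0,"z":0,"twist":0}]'

```text
time_s: 8.77
position: [0.5935, 0.0462, 0.1998]
ee_rot: [-0.456, 0.54, -0.54, 0.457]
contact_force: [0.4, 1.3, 1.0]
gripper_width: 1.0
```

Run:
```python
from h import *
o,M=st()
im=viewer.camera("side"); cv2.imwrite("pics/side6.png",cv2.cvtColor(im,cv2.COLOR_RGB2BGR))
crop("pics/side6.png","pics/side6c.png",180,150,180,150,4)
im=viewer.camera("top"); cv2.imwrite("pics/top6.png",cv2.cvtColor(im,cv2.COLOR_RGB2BGR))
crop("pics/top6.png","pics/top6c.png",230,110,200,135,4)
```

```text
t 8.77 p [0.5935 0.0462 0.1998] F [0.39 1.33 1.03] T [ 0.36 -0.1   0.02] w 1.0 toolz yaw -0.1668
```

View pics/side6c.png

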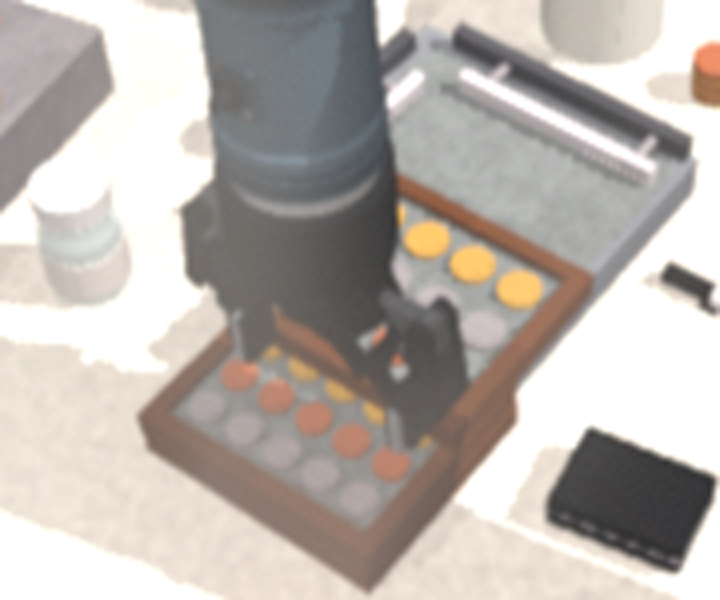

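View pics/top6c.png

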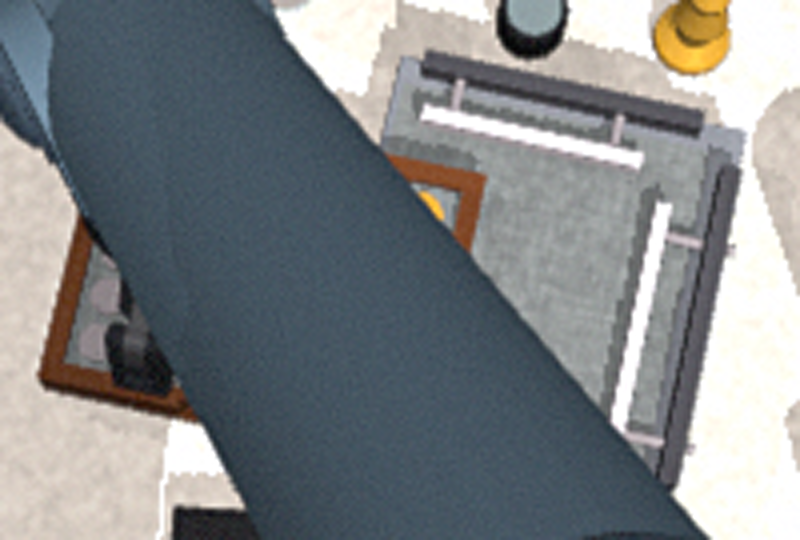

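apply_moves --moves '[{"x":0.4,"y":0,"z":0,"twist":0},{"x":0.4,"y":0,"z":0,"twist":0},{"x":0.4,"y":0,"z":0,"twist":0},{"x":0.4,"y":0,"z":0,"twist":0},{"x":0.4,"y":0,"z":0,"twist":0},{"x":0.4,"y":0,"z":0,"twist":0},{"x":0.4,"y":0,"z":0,"twist":0},{"x":0.4,"y":0,"z":0,"twist":0}]'

```text
time_s: 9.53
position: [0.5881, 0.0144, 0.1997]
ee_rot: [0.457, -0.54, 0.54, -0.457]
contact_force: [0.6, 0.4, -0.9]
gripper_width: 1.003
```

apply_moves --moves '[{"x":0.4,"y":0,"z":0,"twist":0},{"x":0.4,"y":0,"z":0,"twist":0},{"x":0.4,"y":0,"z":0,"twist":0},{"x":0.4,"y":0,"z":0,"twist":0},{"x":0.4,"y":0,"z":0,"twist":0},{"x":0.4,"y":0,"z":0,"twist":0},{"x":0.4,"y":0,"z":0,"twist":0},{"x":0.2,"y":0,"z":0,"twist":0}]'

```text
time_s: 10.2
position: [0.5831, -0.0155, 0.1997]
ee_rot: [0.456, -0.54, 0.54, -0.456]
contact_force: [-0.3, 0.1, -0.5]
gripper_width: 1.0
```

Run:
```python
from h import *
o,M=st()
im=viewer.camera("side"); cv2.imwrite("pics/side7.png",cv2.cvtColor(im,cv2.COLOR_RGB2BGR))
crop("pics/side7.png","pics/side7c.png",200,150,180,150,4)
im=viewer.camera("top"); cv2.imwrite("pics/top7.png",cv2.cvtColor(im,cv2.COLOR_RGB2BGR))
crop("pics/top7.png","pics/top7c.png",230,110,200,135,4)
```

```text
t 10.2 p [ 0.5831 -0.0155  0.1997] F [-0.34  0.07 -0.45] T [ 0.1  -0.03  0.01] w 1.0 toolz yaw -0.1676
```

View pics/side7c.png

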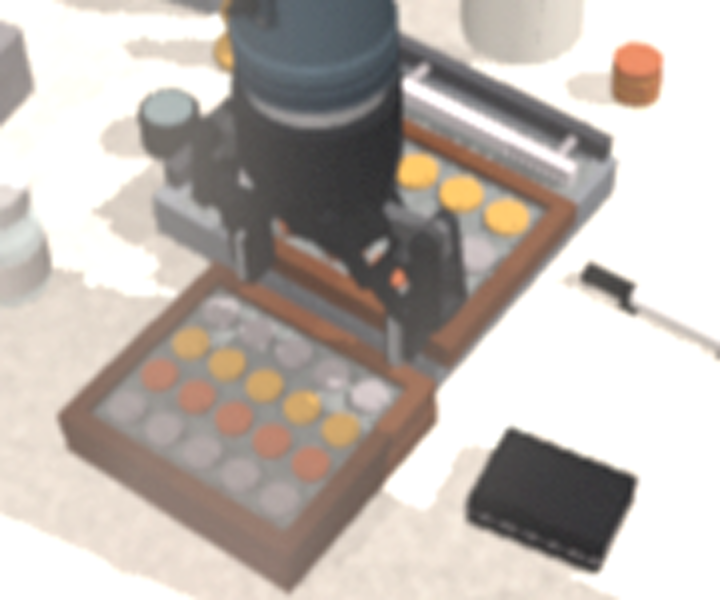

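View pics/top7c.png

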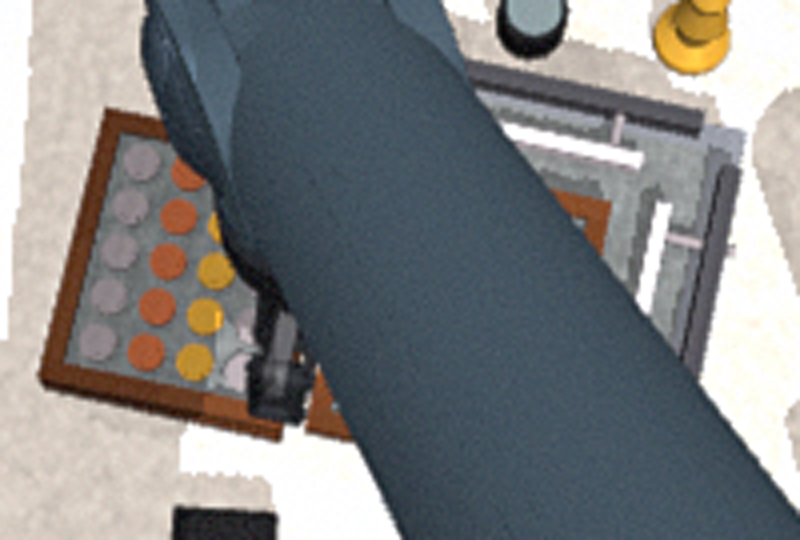

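apply_moves --moves '[{"x":0.2,"y":0,"z":0,"twist":0},{"x":0.2,"y":0,"z":0,"twist":0},{"x":0.2,"y":0,"z":0,"twist":0},{"x":0.2,"y":0,"z":0,"twist":0},{"x":0.2,"y":0,"z":0,"twist":0},{"x":0.2,"y":0,"z":0,"twist":0},{"x":0.1,"y":0,"z":0,"twist":0}]'

```text
time_s: 10.88
position: [0.5811, -0.0278, 0.1998]
ee_rot: [0.456, -0.54, 0.54, -0.457]
contact_force: [0.4, 0.7, -0.0]
gripper_width: 1.004
```

apply_moves --moves '[{"x":0.1,"y":0,"z":0,"twist":0},{"x":0.1,"y":0,"z":0,"twist":0},{"x":0.1,"y":0,"z":0,"twist":0}]'

```text
time_s: 11.13
position: [0.5806, -0.0304, 0.1998]
ee_rot: [0.456, -0.54, 0.54, -0.457]
contact_force: [0.5, 1.8, 1.1]
gripper_width: 1.0
```

apply_moves --moves '[{"x":0.1,"y":0,"z":0,"twist":0},{"x":0.1,"y":0,"z":0,"twist":0}]'

```text
time_s: 11.3
position: [0.5802, -0.0324, 0.1998]
ee_rot: [0.457, -0.54, 0.54, -0.457]
contact_force: [-0.3, 1.6, 1.1]
gripper_width: 0.998
```

apply_moves --moves '[{"x":0.1,"y":0,"z":0,"twist":0},{"x":0.1,"y":0,"z":0,"twist":0}]'

```text
time_s: 11.47
position: [0.5799, -0.0344, 0.1998]
ee_rot: [-0.457, 0.54, -0.54, 0.457]
contact_force: [-0.4, 1.2, 0.1]
gripper_width: 0.995
```

apply_moves --moves '[{"x":0.1,"y":0,"z":0,"twist":0},{"x":0.1,"y":0,"z":0,"twist":0}]'

```text
time_s: 11.63
position: [0.5798, -0.0353, 0.1998]
ee_rot: [-0.456, 0.54, -0.54, 0.458]
contact_force: [0.3, 5.9, -0.2]
gripper_width: 0.998
```

apply_moves --moves '[{"x":0.1,"y":0,"z":0,"twist":0},{"x":0.05,"y":0,"z":0,"twist":0}]'

```text
time_s: 11.8
position: [0.5796, -0.0357, 0.1999]
ee_rot: [-0.455, 0.541, -0.539, 0.458]
contact_force: [1.5, 6.6, -1.0]
gripper_width: 1.002
```

apply_moves --moves '[{"x":0.1,"y":0,"z":0,"twist":0},{"x":0.05,"y":0,"z":0,"twist":0}]'

```text
time_s: 11.97
position: [0.5795, -0.036, 0.2001]
ee_rot: [-0.455, 0.541, -0.539, 0.459]
contact_force: [1.8, 7.4, -0.8]
gripper_width: 1.005
```

Run:
```python
from h import *
o,M=st()
im=viewer.camera("side"); cv2.imwrite("pics/side8.png",cv2.cvtColor(im,cv2.COLOR_RGB2BGR))
crop("pics/side8.png","pics/side8c.png",220,140,160,120,5)
```

```text
t 11.97 p [ 0.5795 -0.036   0.2001] F [ 1.83  7.36 -0.8 ] T [ 1.67 -0.33 -0.28] w 1.005 toolz yaw -0.166
```

View pics/side8c.png

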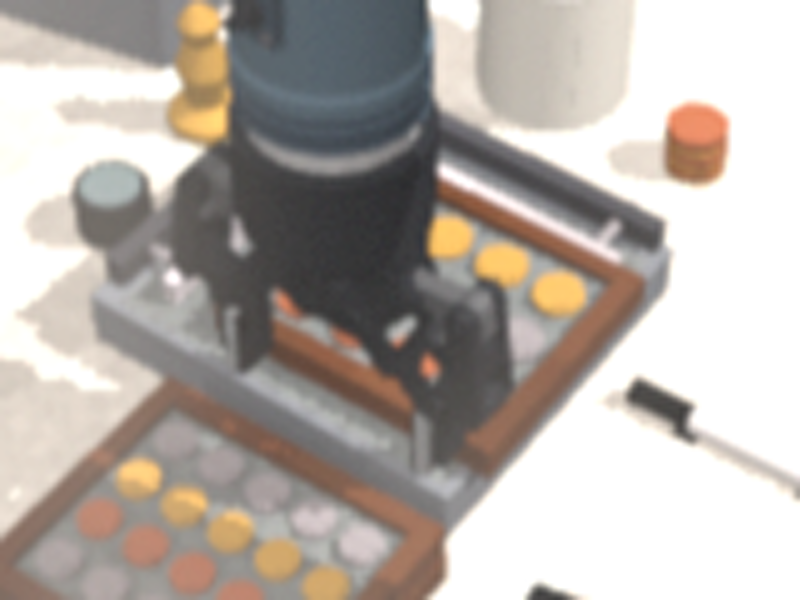

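apply_moves --moves '[{"x":0.1,"y":0,"z":0,"twist":0},{"x":0.05,"y":0,"z":0,"twist":0},{"x":0,"y":0,"z":0,"twist":0}]'

```text
time_s: 12.27
position: [0.5794, -0.0363, 0.2002]
ee_rot: [-0.454, 0.541, -0.538, 0.46]
contact_force: [1.6, 8.8, -0.2]
gripper_width: 0.995
```

apply_moves --moves '[{"x":0,"y":0,"z":0,"twist":0},{"x":0,"y":0,"z":0,"twist":0},{"x":0,"y":0,"z":0,"twist":0}]'

```text
time_s: 12.52
position: [0.5794, -0.0363, 0.2002]
ee_rot: [-0.454, 0.541, -0.538, 0.46]
contact_force: [2.6, 9.4, -0.7]
gripper_width: 1.0
```

Run:
```python
from h import *
o,M=st()
```

```text
t 12.52 p [ 0.5794 -0.0363  0.2002] F [ 2.56  9.45 -0.73] T [ 1.86 -0.39 -0.45] w 1.0 toolz yaw -0.1655
```

apply_moves --moves '[{"x":0,"y":0,"z":0,"twist":0},{"x":0,"y":0,"z":0,"twist":0},{"x":0,"y":0,"z":0,"twist":0},{"x":-0.3,"y":0,"z":0,"twist":0},{"x":-0.7,"y":0,"z":0,"twist":0},{"x":-1.0,"y":0,"z":0,"twist":0},{"x":0,"y":-2,"z":0,"twist":0},{"x":0,"y":-3,"z":0,"twist":0},{"x":0,"y":-3,"z":0,"twist":0},{"x":0,"y":0,"z":0,"twist":0}]'

```text
time_s: 13.35
position: [0.5849, -0.0209, 0.2856]
ee_rot: [0.454, -0.537, 0.543, -0.459]
contact_force: [1.3, 0.2, 1.6]
gripper_width: 1.001
```

Run:
```python
from h import *
o,M=st(); print(o['q'].round(2))
im=viewer.camera("side"); cv2.imwrite("pics/side9.png",cv2.cvtColor(im,cv2.COLOR_RGB2BGR))
im=viewer.camera("top"); cv2.imwrite("pics/top9.png",cv2.cvtColor(im,cv2.COLOR_RGB2BGR))
crop("pics/top9.png","pics/top9c.png",230,110,200,135,4)
```

```text
t 13.35 p [ 0.5849 -0.0209  0.2856] F [1.33 0.2  1.63] T [ 0.01 -0.02 -0.01] w 1.001 toolz yaw -0.1673
[ 0.53  0.49 -0.7   1.83  0.39  0.95 -0.5 ]
```

View pics/top9c.png

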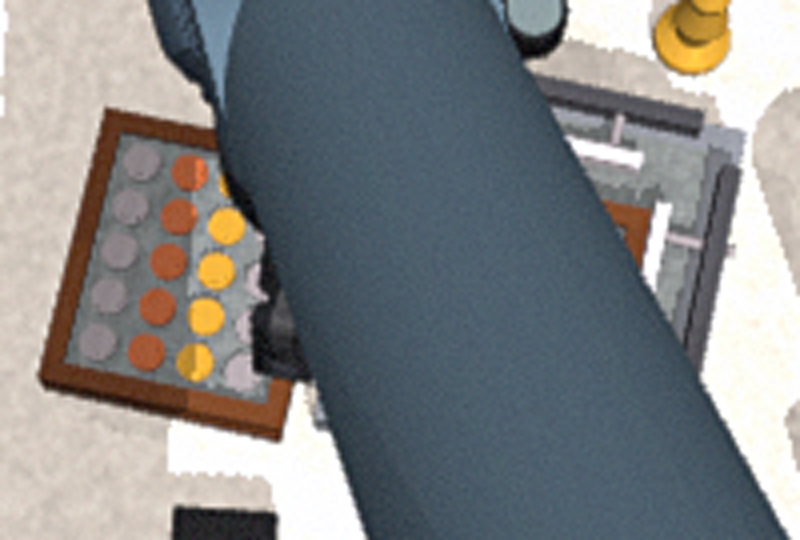

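View pics/side9.png

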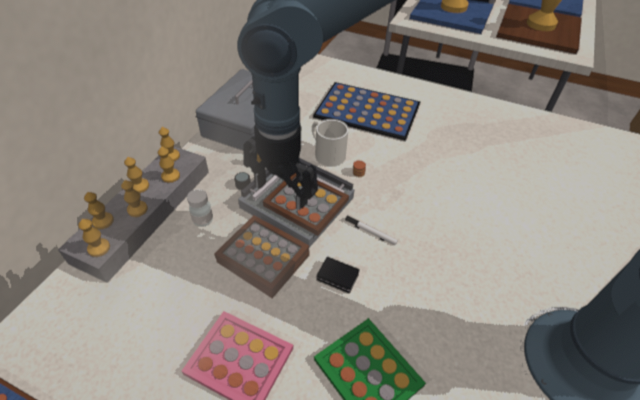

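Run:
```python
from h import *
crop("pics/side9.png","pics/side9c.png",230,150,140,100,5.5)
```

```text
(no output)
```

View pics/side9c.png

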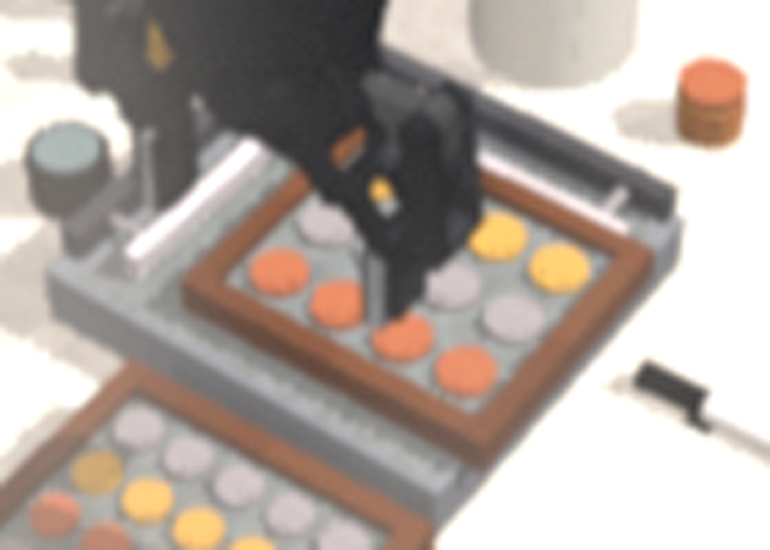

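Run:
```python
from h import *
P=np.array([pix("side",230+u/5.5,150+v/5.5,.046) for u,v in [(653,255),(480,442),(185,278)]]); print(P)
ps=-.167; X=np.array([np.cos(ps),np.sin(ps)]);Y=np.array([-X[1],X[0]])
print([(p[:2]@X,p[:2]@Y) for p in P])
xs=(P[0,:2]+P[1,:2])@X/2
ys=-.009
o,M=st()
t=(xs-.011-.04)*X+ys*Y; print(t)
tool(M,np.array([*t,.28])-o['position'])
```

```text
[[ 0.49134041 -0.14851521  0.046     ]
 [ 0.51343146 -0.03492355  0.046     ]
 [ 0.64796532 -0.0593022   0.046     ]]
[(np.float64(0.5091917426682813), np.float64(-0.064776066549753)), (np.float64(0.5120937016560998), np.float64(0.05090736872693329)), (np.float64(0.6488082493956511), np.float64(0.04923074722039297))]
t 13.45 p [ 0.5827 -0.0216  0.2812] F [-1.38 -0.15 -1.41] T [-0.1   0.1   0.06] w 1.003 toolz yaw -0.1676
[ 0.45175209 -0.08527883]
tool cm [  8.46   0.09 -11.85]
```

apply_moves --moves '[{"x":1.4,"y":0,"z":-2,"twist":0},{"x":1.4,"y":0,"z":-2,"twist":0},{"x":1.4,"y":0,"z":-2,"twist":0},{"x":1.4,"y":0,"z":-2,"twist":0},{"x":1.4,"y":0,"z":-2,"twist":0},{"x":1.4,"y":0,"z":-1.8,"twist":0},{"x":0,"y":0,"z":0,"twist":5},{"x":0,"y":0,"z":0,"twist":5},{"x":0,"y":0,"z":0,"twist":5}]'

```text
time_s: 14.2
position: [0.45, -0.0854, 0.2781]
ee_rot: [-0.382, 0.597, -0.595, 0.379]
contact_force: [-0.9, -0.2, -0.1]
gripper_width: 0.999
```

Run:
```python
from h import *
o,M=st(); print(o['q'].round(2))
```

```text
t 14.2 p [ 0.45   -0.0854  0.2781] F [-0.86 -0.15 -0.13] T [ 0.01 -0.05  0.04] w 0.999 toolz yaw -0.435
[ 0.75  0.27 -0.71  2.12  0.24  0.83 -0.54]
```

apply_moves --moves '[{"x":0,"y":0,"z":0,"twist":6.8},{"x":0,"y":0,"z":0,"twist":6.8},{"x":0,"y":0,"z":0,"twist":6.8},{"x":0,"y":0,"z":0,"twist":6.8},{"x":0,"y":0,"z":0,"twist":6.8},{"x":0,"y":0,"z":0,"twist":6.8},{"x":0,"y":0,"z":0,"twist":6.8},{"x":0,"y":0,"z":0,"twist":6.8},{"x":0,"y":0,"z":0,"twist":6.8},{"x":0,"y":0,"z":0,"twist":6.8},{"x":0,"y":0,"z":0,"twist":6.8},{"x":0,"y":0,"z":0,"twist":0}]'

```text
time_s: 15.2
position: [0.4506, -0.0847, 0.2782]
ee_rot: [-0.057, -0.705, 0.705, 0.06]
contact_force: [-0.4, 0.2, -0.2]
gripper_width: 1.0
```

Run:
```python
from h import *
o,M=st(); print(o['q'].round(2))
im=viewer.camera("side"); cv2.imwrite("pics/side10.png",cv2.cvtColor(im,cv2.COLOR_RGB2BGR))
crop("pics/side10.png","pics/side10c.png",220,120,200,150,4)
im=viewer.camera("top"); cv2.imwrite("pics/top10.png",cv2.cvtColor(im,cv2.COLOR_RGB2BGR))
crop("pics/top10.png","pics/top10c.png",230,110,200,150,4)
```

```text
t 15.2 p [ 0.4506 -0.0847  0.2782] F [-0.4   0.24 -0.24] T [-0.    0.03 -0.02] w 1.0 toolz yaw -1.7367
[ 0.56  0.23 -0.51  2.13  0.15  0.82 -1.77]
```

View pics/side10c.png

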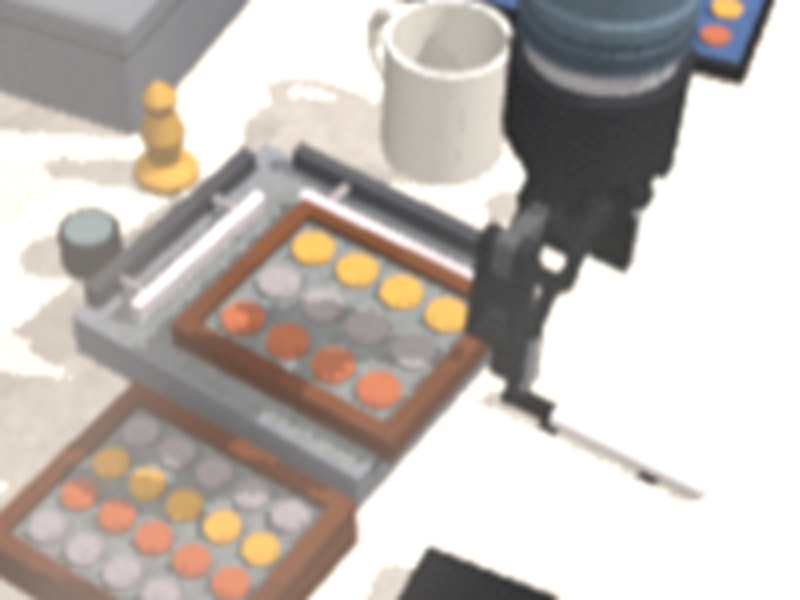

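View pics/top10c.png

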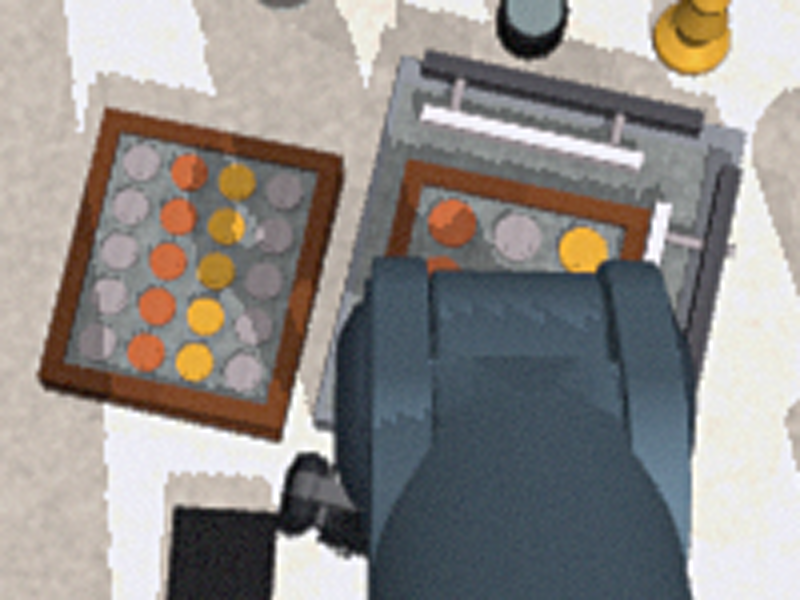

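apply_moves --moves '[{"x":0,"y":2,"z":-0.7,"twist":0.2},{"x":0,"y":2,"z":0,"twist":0},{"x":0,"y":2,"z":0,"twist":0},{"x":0,"y":1.9,"z":0,"twist":0},{"x":0,"y":0,"z":0,"twist":0},{"x":0,"y":0,"z":0,"twist":0}]'

```text
time_s: 15.8
position: [0.452, -0.0774, 0.1996]
ee_rot: [0.057, 0.705, -0.704, -0.06]
contact_force: [0.0, 0.8, -0.7]
gripper_width: 1.004
```

Run:
```python
from h import *
o,M=st(); print(np.round(M,3))
im=viewer.camera("side"); cv2.imwrite("pics/side11.png",cv2.cvtColor(im,cv2.COLOR_RGB2BGR))
crop("pics/side11.png","pics/side11c.png",220,120,200,150,4)
```

```text
t 15.8 p [ 0.452  -0.0774  0.1996] F [ 0.01  0.81 -0.71] T [ 0.03 -0.    0.01] w 1.004 toolz yaw -1.7361
[[-0.986 -0.004 -0.165]
 [ 0.165  0.001 -0.986]
 [ 0.004 -1.    -0.   ]]
```

View pics/side11c.png

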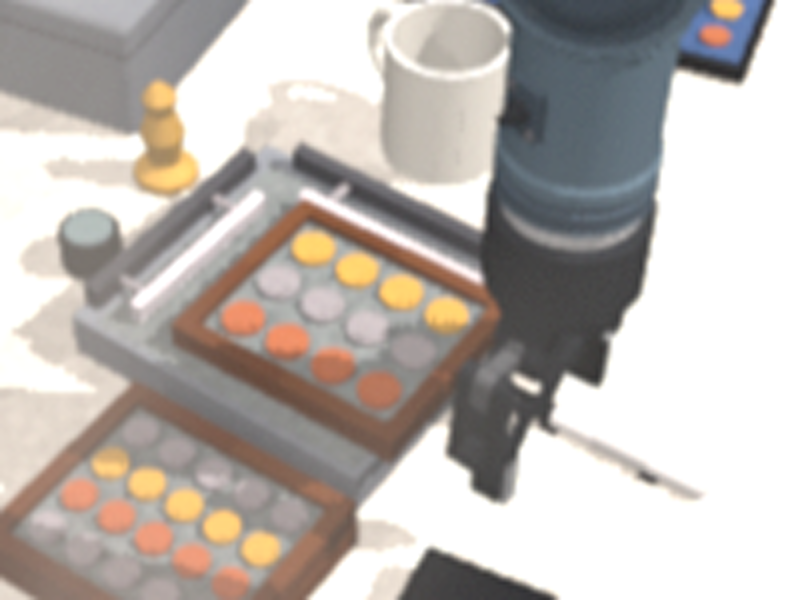

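apply_moves --moves '[{"x":-0.6,"y":0,"z":0,"twist":0},{"x":-0.7,"y":0,"z":0,"twist":0},{"x":-0.7,"y":0,"z":0,"twist":0},{"x":-0.6,"y":0,"z":0,"twist":0},{"x":-0.4,"y":0,"z":0,"twist":0},{"x":-0.2,"y":0,"z":0,"twist":0},{"x":-0.2,"y":0,"z":0,"twist":0},{"x":-0.2,"y":0,"z":0,"twist":0}]'

```text
time_s: 16.52
position: [0.4884, -0.0835, 0.2006]
ee_rot: [0.059, 0.705, -0.705, -0.059]
contact_force: [0.1, -0.3, -0.7]
gripper_width: 0.999
```

apply_moves --moves '[{"x":-0.2,"y":0,"z":0,"twist":0},{"x":-0.2,"y":0,"z":0,"twist":0},{"x":-0.2,"y":0,"z":0,"twist":0}]'

```text
time_s: 16.77
position: [0.4943, -0.0844, 0.2006]
ee_rot: [-0.059, -0.705, 0.705, 0.059]
contact_force: [1.4, 0.1, -0.1]
gripper_width: 0.999
```

Run:
```python
from h import *
o,M=st(); print(np.round(M,3))
im=viewer.camera("side"); cv2.imwrite("pics/side12.png",cv2.cvtColor(im,cv2.COLOR_RGB2BGR))
crop("pics/side12.png","pics/side12c.png",220,120,200,150,4)
```

```text
t 16.77 p [ 0.4943 -0.0844  0.2006] F [ 1.39  0.1  -0.14] T [ 0.07 -0.04 -0.05] w 0.999 toolz yaw -1.7376
[[-0.986 -0.    -0.166]
 [ 0.166  0.    -0.986]
 [ 0.    -1.     0.   ]]
```

View pics/side12c.png

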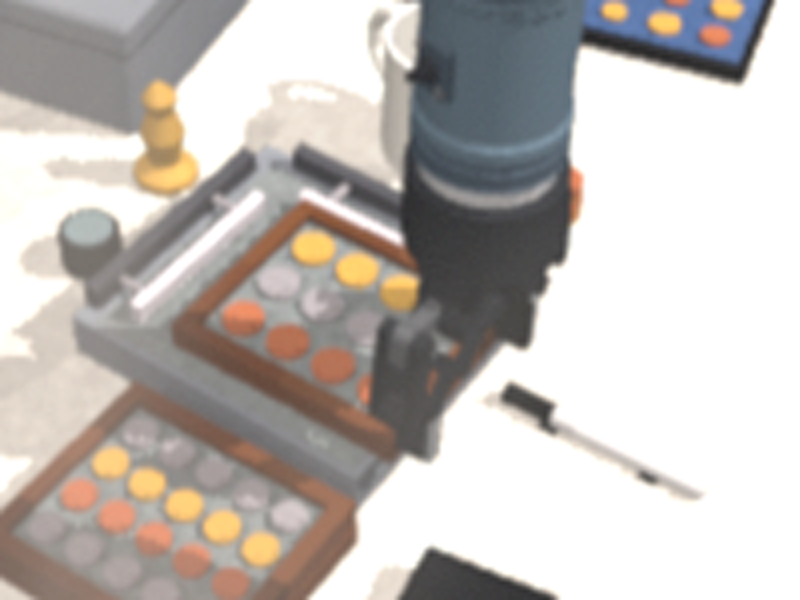

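apply_moves --moves '[{"x":0,"y":0.3,"z":0,"twist":0},{"x":-0.2,"y":0,"z":0,"twist":0},{"x":-0.2,"y":0,"z":0,"twist":0},{"x":-0.2,"y":0,"z":0,"twist":0},{"x":-0.2,"y":0,"z":0,"twist":0},{"x":-0.2,"y":0,"z":0,"twist":0}]'

```text
time_s: 17.32
position: [0.5043, -0.0861, 0.1976]
ee_rot: [0.059, 0.705, -0.705, -0.059]
contact_force: [-0.7, -0.7, -0.4]
gripper_width: 1.0
```

apply_moves --moves '[{"x":-0.1,"y":0,"z":0,"twist":0},{"x":-0.1,"y":0,"z":0,"twist":0},{"x":-0.1,"y":0,"z":0,"twist":0}]'

```text
time_s: 17.57
position: [0.5072, -0.0866, 0.1977]
ee_rot: [-0.059, -0.705, 0.705, 0.059]
contact_force: [-1.5, 0.3, 0.9]
gripper_width: 0.999
```

apply_moves --moves '[{"x":-0.1,"y":0,"z":0,"twist":0},{"x":-0.1,"y":0,"z":0,"twist":0},{"x":-0.1,"y":0,"z":0,"twist":0}]'

```text
time_s: 17.82
position: [0.5101, -0.0871, 0.1977]
ee_rot: [0.059, 0.705, -0.705, -0.059]
contact_force: [-1.3, 1.5, -1.2]
gripper_width: 0.997
```

Run:
```python
from h import *
o,M=st()
im=viewer.camera("side"); cv2.imwrite("pics/side13.png",cv2.cvtColor(im,cv2.COLOR_RGB2BGR))
crop("pics/side13.png","pics/side13c.png",220,120,200,150,4)
```

```text
t 17.82 p [ 0.5101 -0.0871  0.1977] F [-1.33  1.5  -1.16] T [ 0.04  0.2  -0.03] w 0.997 toolz yaw -1.7377
```

View pics/side13c.png

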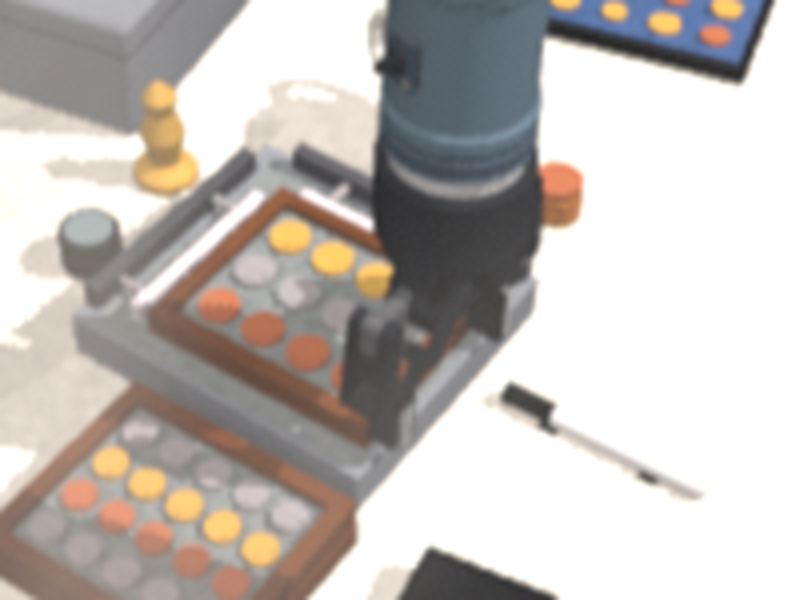

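apply_moves --moves '[{"x":-0.1,"y":0,"z":0,"twist":0},{"x":-0.1,"y":0,"z":0,"twist":0}]'

```text
time_s: 18.03
position: [0.5119, -0.0874, 0.1977]
ee_rot: [-0.059, -0.705, 0.705, 0.059]
contact_force: [-1.4, 1.1, 0.9]
gripper_width: 1.001
```

apply_moves --moves '[{"x":-0.1,"y":0,"z":0,"twist":0},{"x":-0.1,"y":0,"z":0,"twist":0}]'

```text
time_s: 18.2
position: [0.5141, -0.0878, 0.1977]
ee_rot: [0.059, 0.705, -0.705, -0.059]
contact_force: [-1.1, -0.3, 1.5]
gripper_width: 0.995
```

apply_moves --moves '[{"x":-0.1,"y":0,"z":0,"twist":0},{"x":-0.1,"y":0,"z":0,"twist":0}]'

```text
time_s: 18.37
position: [0.5155, -0.0879, 0.1975]
ee_rot: [-0.058, -0.705, 0.705, 0.06]
contact_force: [-4.7, 0.8, 3.8]
gripper_width: 1.001
```

apply_moves --moves '[{"x":-0.1,"y":0,"z":0,"twist":0},{"x":-0.1,"y":0,"z":0,"twist":0}]'

```text
time_s: 18.53
position: [0.5162, -0.088, 0.1971]
ee_rot: [-0.057, -0.705, 0.705, 0.061]
contact_force: [-8.0, 1.8, 5.8]
gripper_width: 1.007
```

apply_moves --moves '[{"x":-0.1,"y":-0.05,"z":0,"twist":0},{"x":0,"y":0,"z":0,"twist":0}]'

```text
time_s: 18.7
position: [0.5165, -0.088, 0.1971]
ee_rot: [-0.056, -0.705, 0.705, 0.062]
contact_force: [-7.6, 1.1, 3.6]
gripper_width: 1.0
```

Run:
```python
from h import *
o,M=st()
im=viewer.camera("side"); cv2.imwrite("pics/side14.png",cv2.cvtColor(im,cv2.COLOR_RGB2BGR))
crop("pics/side14.png","pics/side14c.png",230,135,130,100,6)
```

```text
t 18.7 p [ 0.5165 -0.088   0.1971] F [-7.61  1.14  3.59] T [ 0.3   1.46 -0.1 ] w 1.0 toolz yaw -1.7382
```

View pics/side14c.png

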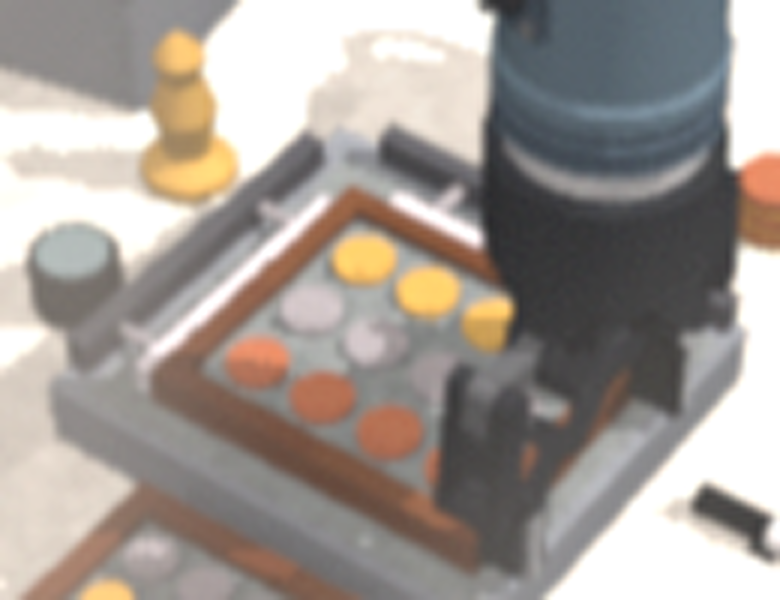

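apply_moves --moves '[{"x":-0.1,"y":-0.03,"z":0,"twist":0},{"x":0,"y":0,"z":0,"twist":0}]'

```text
time_s: 18.92
position: [0.5169, -0.0881, 0.1971]
ee_rot: [-0.055, -0.705, 0.705, 0.063]
contact_force: [-7.8, 2.3, 5.6]
gripper_width: 0.996
```

apply_moves --moves '[{"x":-0.1,"y":-0.03,"z":0,"twist":0},{"x":0,"y":0,"z":0,"twist":0}]'

```text
time_s: 19.08
position: [0.5172, -0.0881, 0.1972]
ee_rot: [-0.055, -0.705, 0.705, 0.063]
contact_force: [-9.4, 2.4, 5.9]
gripper_width: 1.0
```

apply_moves --moves '[{"x":-0.1,"y":-0.05,"z":0,"twist":0},{"x":0,"y":0,"z":0,"twist":0},{"x":0,"y":0,"z":0,"twist":0}]'

```text
time_s: 19.33
position: [0.5176, -0.0881, 0.1972]
ee_rot: [0.054, 0.705, -0.705, -0.064]
contact_force: [-9.4, 2.9, 4.5]
gripper_width: 1.005
```

apply_moves --moves '[{"x":0,"y":0,"z":0,"twist":0},{"x":0,"y":0,"z":0,"twist":0}]'

```text
time_s: 19.5
position: [0.5176, -0.0881, 0.1972]
ee_rot: [0.054, 0.705, -0.705, -0.064]
contact_force: [-10.3, 3.1, 3.9]
gripper_width: 1.005
```

apply_moves --moves '[{"x":0,"y":0,"z":0,"twist":0},{"x":0,"y":0,"z":0,"twist":0},{"x":0,"y":0,"z":0,"twist":0},{"x":0,"y":0,"z":0,"twist":0}]'

```text
time_s: 19.83
position: [0.5176, -0.0881, 0.1972]
ee_rot: [0.054, 0.705, -0.705, -0.064]
contact_force: [-9.9, 1.5, 3.9]
gripper_width: 0.998
```

apply_moves --moves '[{"x":0,"y":0,"z":0,"twist":0},{"x":0,"y":0,"z":0,"twist":0},{"x":0.3,"y":0,"z":0,"twist":0},{"x":0.5,"y":0,"z":0,"twist":0},{"x":1,"y":0,"z":0,"twist":0},{"x":2,"y":0,"z":0,"twist":0},{"x":1,"y":-2,"z":0,"twist":0},{"x":0,"y":-3,"z":0,"twist":0},{"x":0,"y":-3,"z":0,"twist":0},{"x":0,"y":-3,"z":0,"twist":0},{"x":0,"y":0,"z":0,"twist":0}]'

```text
time_s: 20.75
position: [0.478, -0.0812, 0.316]
ee_rot: [-0.064, -0.704, 0.705, 0.053]
contact_force: [0.7, 0.3, 1.5]
gripper_width: 1.001
```

Run:
```python
from h import *
o,M=st()
im=viewer.camera("side"); cv2.imwrite("pics/side15.png",cv2.cvtColor(im,cv2.COLOR_RGB2BGR))
crop("pics/side15.png","pics/side15c.png",230,135,130,100,6)
im=viewer.camera("top"); cv2.imwrite("pics/top15.png",cv2.cvtColor(im,cv2.COLOR_RGB2BGR))
crop("pics/top15.png","pics/top15c.png",300,115,130,100,6)
```

```text
t 20.75 p [ 0.478  -0.0812  0.316 ] F [0.65 0.28 1.51] T [ 0.   -0.05 -0.03] w 1.001 toolz yaw -1.7376
```

View pics/side15c.png

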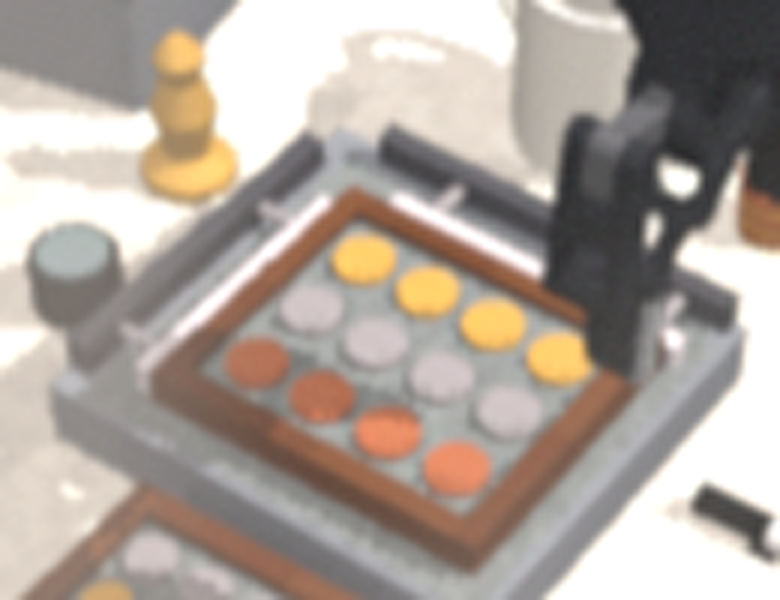

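View pics/top15c.png

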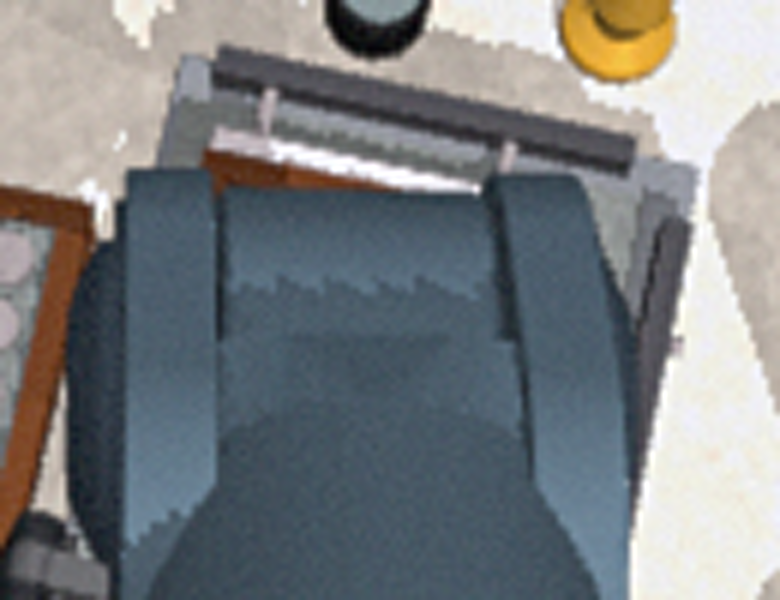

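apply_moves --moves '[{"x":0,"y":-1,"z":-3.5,"twist":0},{"x":0,"y":-1,"z":-3.5,"twist":0},{"x":0,"y":-1,"z":-3.5,"twist":0},{"x":0,"y":-1,"z":-3.5,"twist":0},{"x":0,"y":0,"z":-3.5,"twist":0},{"x":0,"y":0,"z":-3.5,"twist":0},{"x":0,"y":0,"z":-3.5,"twist":0},{"x":0,"y":0,"z":-3.5,"twist":0},{"x":0,"y":0,"z":-3.5,"twist":0},{"x":0,"y":0,"z":-3.5,"twist":0},{"x":0,"y":0,"z":0,"twist":0}]'

```text
time_s: 21.77
position: [0.5307, 0.2726, 0.3486]
ee_rot: [0.055, 0.708, -0.702, -0.056]
contact_force: [-0.2, 1.6, 1.0]
gripper_width: 1.0
```

Run:
```python
from h import *
o,M=st()
im=viewer.camera("side"); cv2.imwrite("pics/side16.png",cv2.cvtColor(im,cv2.COLOR_RGB2BGR))
crop("pics/side16.png","pics/side16c.png",230,135,130,100,6)
im=viewer.camera("top"); cv2.imwrite("pics/top16.png",cv2.cvtColor(im,cv2.COLOR_RGB2BGR))
crop("pics/top16.png","pics/top16c.png",300,115,130,125,4.8)
```

```text
t 21.77 p [0.5307 0.2726 0.3486] F [-0.25  1.61  1.  ] T [0.12 0.02 0.  ] w 1.0 toolz yaw -1.7268
```

View pics/side16c.png

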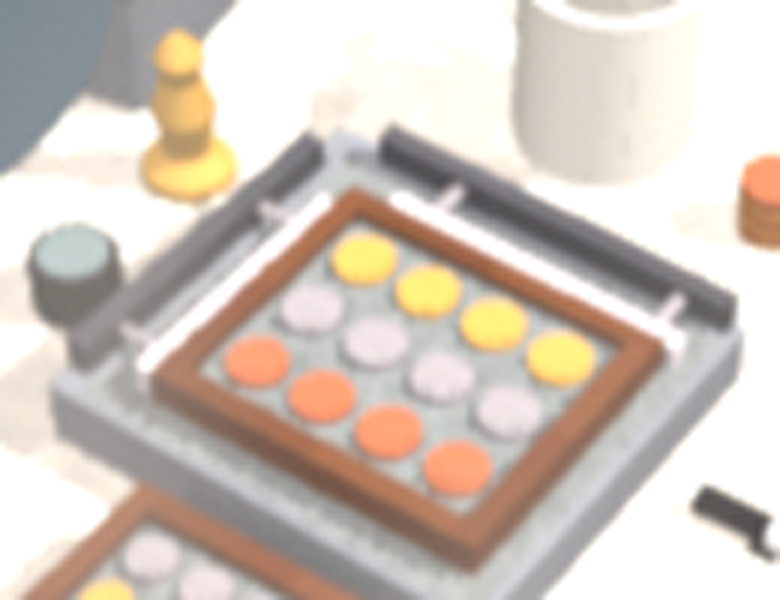

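View pics/top16c.png

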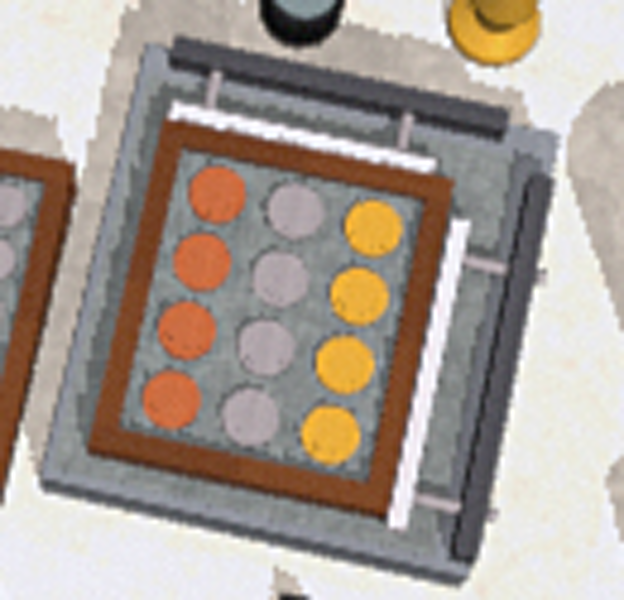

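View pics/top16.png

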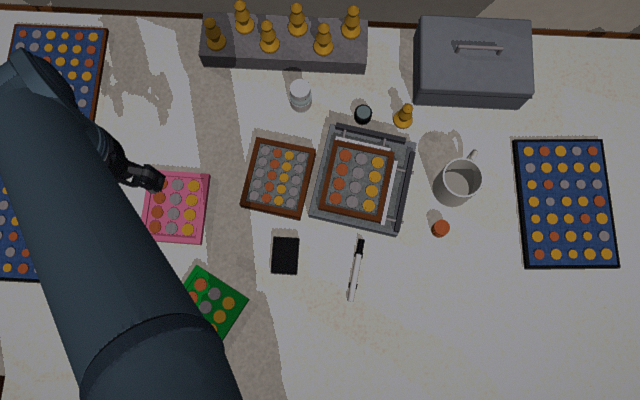

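The top view shows the frame's edges flush with both white bars and no gap. The lower frames and the loose items are where they were, and the gripper is clear of everything.

```bash
python3 -c "
from bench import ticket
print(ticket.hand_in())"
```

```text
the job is handed in; nothing more can be done
None
```

The top frame now lies flat on the viewing stand, flush against both the end stop and the back stop, and the job is handed in at about 22 s of the 64 s allowed.

- **End stop:** I slid the frame off the stack with the open gripper's two fingertips, which kept it square. I then held about 9 N at the tool for a little over half a second. Sliding friction was about 1.3 N, so the bar got roughly 8 N.
- **Back stop:** I backed off, turned the gripper 90° and pushed the frame straight away from the robot, holding about 10 N at the tool for roughly 0.7 s. The fingers also pressed down on the frame with 4 to 6 N, which adds friction. I estimate the bar got 6 to 7 N; that figure is inferred from the wrist force, not measured at the bar.
- **Final checks:** Both cameras show no visible gap at either bar, and the frame has stayed put since release. The two lower frames and the other items look unmoved, and the gripper is well clear.
- **Disagreements and errors:** The two cameras differed by up to about 8 mm on the frame's starting position, so I found the real contacts by feel. The open fingertips turned out 160.5 mm ahead of the flange, not 173 mm; I measured this with a light 5 N touch on the table. My first three move calls were refused for missing keys and moved nothing.

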